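# Set the fume extractor's air gate to the third click and switch it on

### The job

Set up the bench fume extractor for the next weld, pushing with a fingertip only: its lever scale is gone, so first push the air-gate lever fully shut, then slide it open click by click and stop in the third notch, never going past it, because more suction would pull away the shielding gas. Then press the white-lined end of the green rocker down so that the fan switch stays on. Push gently, do not grip the lever or lift anything, and leave the tubes, the magnet and the soapstone holder lying as they are.

Things in the scene. Friction and masses are not known exactly. Their poses are not given: they have to be found in the camera images.
- extractor: fixed grey steel bench fume extractor, 200 deep (x) x 300 wide (y) x 150 high; origin: centre of its underside, z up, x to its rear, -x is the intake face with two barred windows, y to the left seen from the robot. Its flat top, 208 mm over the bench, carries at the front the lever on the right and the green rocker on the left. It stands on a steel plate and is too heavy to push away
- gate_lever (a joint): slide of the air-gate lever along extractor +y (m): 0 = fully shut against the stop, growing as it opens; six notches 12 mm apart at 0, 0.012, 0.024, 0.036 (third click from shut), 0.048, 0.060. A spring roller needs about 7 N to leave a notch; past halfway (6 mm) it snaps on into the next notch by itself and stays there. Starts in the first or second notch, rarely caught between them
- lever_knob (a point): middle of the black plastic lever knob: a round upright grip, 26 mm wide and 33 mm tall on a thin steel stem, from 18 to 51 mm above the casing top (this point: 36 mm). At shut it lies at extractor (-0.060, -0.090, 0.186), each notch adds 12 mm in y. A rack 11 mm high runs along the slot, 18 to 28 mm behind the knob axis (extractor +x); free space on both y sides
- fan_rocker (a joint): over-centre fan switch (rad): 0 = off, 0.36 = on. Its hinge lies along extractor x at (-0.055, 0.085, 0.157). Pressing the end on the +y side (white line, raised while off) down with about 5 N tips it past halfway (0.18, some 3 mm down); it then snaps fully to on (6 mm down), meets a firm stop and stays
- rocker_on_end (a point): point to press: top face of the white-lined, +y end of the green rocker, about 14 mm to the left (+y) of its hinge; 18 mm above the casing top while off, 13 mm when on. The rocker is 26 (x) x 48 (y) mm in a black bezel 4 mm high
- work_plate: fixed dark steel plate, 360 (x) x 440 (y) x 8 mm, lying on the pipe frame 50 mm above the bench; origin: centre of its underside; it carries the extractor, the tubes, the magnet and fixed pliers; leave alone
- tube_long: loose square steel tube, 25 x 120 x 25 mm, lying along its y on the plate in front of the intake; origin: centre of its underside; leave alone
- tube_short: loose square steel tube, 30 x 90 x 30 mm, lying along its y on the plate in front of the intake; origin: centre of its underside; leave alone
- magnet: loose red arrow-shaped welding magnet, 56 x 112 x 17 mm, flat on the plate in front of the intake; origin: centre of its underside; leave alone
- soapstone_holder: loose black marker-like soapstone holder, 14 x 120 x 13 mm (long along its y), lying on the extractor's top behind the lever; origin: centre of its underside; leave alone

How it is judged (in metres and radians):
On the way, in this order (a step that is already met when the one before it is completed fails the run):
1. the air-gate lever has been pushed fully shut against its stop (value of joint gate_lever below 0.0025 m), for 0.2 s.
2. the lever has been slid open and rests in the third notch from shut (value of joint gate_lever between 0.032 and 0.04 m), for 0.4 s.
3. the rocker has been pressed over to on (value of joint fan_rocker above 0.3 rad), for 0.2 s.
At the end, for the whole second after the job is handed in: The lever stands in the third notch from shut (joint 36 mm, within 4 mm) and at rest, the rocker stays over to on (joint above 0.30 rad), and the two tubes, the magnet and the soapstone holder lie within 15 mm of where they were (all of step 2 and velocity of joint gate_lever between -0.005 and 0.005 m/s and value of joint fan_rocker above 0.3 rad and not (distance of tube_long from where it was at the start of the episode above 0.015 m) and not (distance of tube_short from where it was at the start of the episode above 0.015 m) and not (distance of magnet from where it was at the start of the episode above 0.015 m) and not (distance of soapstone_holder from where it was at the start of the episode above 0.015 m)); the robot touches nothing.
It fails at once if the lever was pushed past the third notch (value of joint gate_lever above 0.0425 m).
It fails at once if the lever was gripped or pushed with more than 30 N (contact force between the fingers and gate_lever above 30 N).
It fails at once if the rocker was gripped or pressed with more than 30 N (contact force between the fingers and fan_rocker above 30 N).
It fails at once if one of the tubes, the magnet or the soapstone holder was lifted or moved by more than 15 mm (distance of any of tube_long, tube_short, magnet, soapstone_holder from where it was at the start of the episode above 0.015 m).
It also fails if it takes over 67 s, if anything falls off the work surface, if the arm or the gripper's body presses on something with over 40 N, if the wrist force passes 120 N, or if a joint passes its speed limit or range.

### The arm

A 6-joint arm with a two-finger parallel gripper is mounted at the origin on the work surface; the furniture and walls round the work are solid. World frame = base frame: x ahead of the robot, y to its left, z up, the work surface at z = 0. Lengths are in m, angles in degrees, forces in N, time in s.
With the tool pointing down it reaches from about 0.35 to 0.875 m from the base axis. Payload 4.2 kg.
Tool frame: the origin (TCP) lies at the very end of the fingers, on their centre line; the grasp point (between the pads) lies 19 mm behind it; z points along the fingers, x is the direction in which the jaws open and shut, and the axes are right-handed (so a half turn about z gives the same grasp; the last joint's range is limited). The gripper opens to 87 mm and grips with 3 to 60 N. Pads are 19 mm wide; open, the fingers measure 117 mm over their backs; the gripper's body (75 mm by 190 mm) begins 51 mm behind the grasp point.
Start: joints at [90.275, 22.042, 0.453, 0, -68.411, -14.817], TCP at [0.157, 0.605, 0.223] pointing down, gripper open.
Joint ranges: [-179.83, 179.83], [-69.29, 118.12], [-61.27, 80.66], [-181.25, 117.63], [-171.15, -9.14], [-177.46, 177.46]. Speed limits (degrees/s): [159.86, 159.86, 180, 180, 180, 180].

### API

Orientations are given as a 3x3 rotation matrix whose columns are the frame's x, y, z axes.
In Python, from station import r gives the robot as it stands.
- The arm moves only by the tool move_arm, never from a script. Its argument "series" is a list that holds one entry, the list of rows, each a list of 7 numbers: the shift along the tool's x, y, z in cm, then the turn, a rotation vector about the tool's x, y, z in degrees, then the opening, from -1 (shut) to 1 (fully open). In form: [[[dx, dy, dz, wx, wy, wz, fingers], ...]]. A call has 1 to 12 rows; each row shifts and turns the commanded pose from where the row before left it, along the tool's axes as they then stand; what a row does not reach is not made up. A row lasts 1/8 s, in which the tool goes at most 62.5 mm and 10.7 degrees, less where a joint would pass 70% of its speed; a pose out of reach is approached as far as the arm can. A call is refused whole if a number of a shift passes 6.25 or a number of a turn 10.7, either way. A call with a gripper value outside its range is refused whole. The fingers move at their own pace and stop on an object; the grip force is fixed at half the most. Time passes only in rows, so rows that do not move let the fingers close. It gives the time, the measured TCP pose, the force and the opening at its end, in the units of the state.
- r.sense(): the state, without advancing time (a new reading comes with each control period).
- r.capture(name): name is "side" or "top" or "wrist"; returns a dict with "color" (420x560x3 uint8, blue, green, red), "fx", "fy", "cx", "cy" (pixels), "D" ([k1, k2, p1, p2, k3] as OpenCV has them; the pictures are not rectified), "rvec" (rotation vector, rad) and "tvec" (3), from world to camera coordinates, as OpenCV has them; the wrist camera has in their place "tool_from_camera" (4x4, takes a point from camera to tool coordinates, whose origin is the TCP and whose axes are the tool frame's). Camera axes: x right, y down, z forward; pixel columns grow to the right and rows downward; lengths in m; the calibration is good to about 2 mm. A picture is of the moment at which its call begins: read the wrist's pose just before it. There is no depth.
- r.finish_job(): hands the job in, once; it reports no verdict.
The state is a dict: "time_s": time; "joints": joint angles; "joint_velocities": joint speeds; "effort": joint torques, N m; "tcp_pos": TCP position; "ee_rot": TCP orientation; "wrist_force": force on the tool from outside, world axes, zero at the start; "moment": the same for the moment, N m; "gripper_width": opening from 0.0 (shut) to 1.0 (fully open).
Only numpy, scipy, OpenCV 4.12 (cv2) and the standard library are available. Lean on these libraries where they do the work, as an engineer would, in place of code of your own. Each camera call takes 0.05 s, during which the arm holds its last target.

## Working session

There is one attempt and no reset: what is moved stays moved. The work goes in short steps, Python scripts to look and compute and a tool call to move; the robot and the scene stay as the last step left them, time stands still between calls to the robot, and variables do not carry over. Pictures are saved under pics/ and viewed, and the job is handed in when it is done.

Besides the shell and the picture viewer there is one more tool, called after "Request:" as name(argument=value, ...), one argument or row to a line, values as JSON. move_arm: Moves the arm, as the interface text tells. Its arguments: {"type":"object","properties":{"series":{"type":"array","items":{"type":"array","items":{"type":"array","items":{"type":"number"}}}}},"required":["series"]}

```bash
mkdir -p pics; ls
python3 - <<'E'
from station import r
import cv2
s=r.sense(); print(s)
for n in ("side","top","wrist"):
    c=r.capture(n); cv2.imwrite(f"pics/{n}0.png",c["color"]); print(n,{k:v for k,v in c.items() if k!="color"})
E
```

```text
pics
{'time_s': 0.0, 'joints': array([ 9.02751825e+01,  2.20905014e+01,  3.80435601e-01, -2.94964549e-02,
       -6.84126382e+01, -1.48166673e+01]), 'joint_velocities': array([-0.02100382,  0.07120412,  0.05870079, -0.0534876 ,  0.03470225,
       -0.11214507]), 'effort': array([-8.56093102e-04, -3.90659451e+01,  1.87404907e+01,  4.21999678e+00,
        1.09770408e-02, -1.94556237e-04]), 'tcp_pos': array([0.15675228, 0.60439612, 0.22146553]), 'ee_rot': array([[-2.51264242e-01, -9.67918417e-01, -4.68409277e-04],
       [-9.67916046e-01,  2.51264664e-01, -2.14381611e-03],
       [ 2.19273380e-03, -8.52834752e-05, -9.99997592e-01]]), 'wrist_force': array([ 0.58020876,  0.45548713, -0.48866564]), 'moment': array([-0.00098561,  0.0145405 , -0.005486  ]), 'gripper_width': 0.9997378587373008}
side {'fx': 446.2617699031125, 'fy': 446.2617699031125, 'cx': 281.4686386696422, 'cy': 215.2419026720224, 'D': array([0.00606375, 0.        , 0.        , 0.        , 0.        ]), 'rvec': array([ 0.62936708, -2.52411759,  1.30165437]), 'tvec': array([0.50312912, 0.32657206, 0.7200747 ])}
top {'fx': 419.9965916259368, 'fy': 419.9965916259368, 'cx': 275.4461236945774, 'cy': 215.7104321276224, 'D': array([0.03327145, 0.        , 0.        , 0.        , 0.        ]), 'rvec': array([ 2.24304065, -1.87037638,  0.2587927 ]), 'tvec': array([-0.11683086,  0.57659625,  0.89202496])}
wrist {'fx': 357.3613008535484, 'fy': 357.3613008535484, 'cx': 284.93845771743366, 'cy': 207.02090376415637, 'D': array([-0.03763743,  0.        ,  0.        ,  0.        ,  0.        ]), 'tool_from_camera': array([[ 9.99999538e-01,  1.62013310e-04,  9.47944894e-04,
         1.38595662e-03],
       [-4.17075814e-04,  9.61245883e-01,  2.75692179e-01,
        -7.54876385e-02],
       [-8.66542325e-04, -2.75692447e-01,  9.61245507e-01,
        -1.61345716e-01],
       [ 0.00000000e+00,  0.00000000e+00,  0.00000000e+00,
         1.00000000e+00]])}
```

View pics/side0.png

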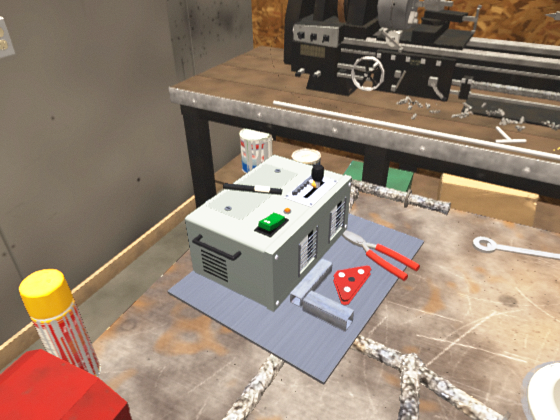

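View pics/top0.png

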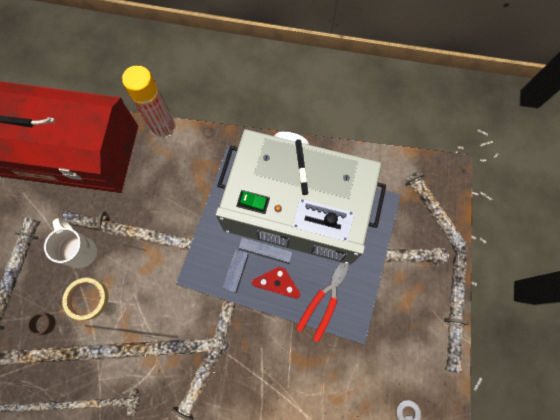

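View pics/wrist0.png

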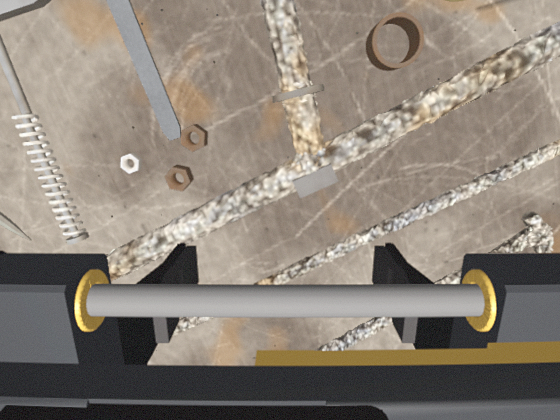

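The side view shows the extractor with the green rocker at about (270,222) and the black knob at (318,175). The top view has the rocker at (253,202) and the knob at (332,218). I'll zoom in next.

Run:
```python
import cv2
t=cv2.imread("pics/top0.png"); cv2.imwrite("pics/topz.png",cv2.resize(t[115:265,200:400],None,fx=4,fy=4,interpolation=cv2.INTER_CUBIC))
t=cv2.imread("pics/side0.png"); cv2.imwrite("pics/sidez.png",cv2.resize(t[145:295,175:375],None,fx=4,fy=4,interpolation=cv2.INTER_CUBIC))
```

```text
(no output)
```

View pics/topz.png

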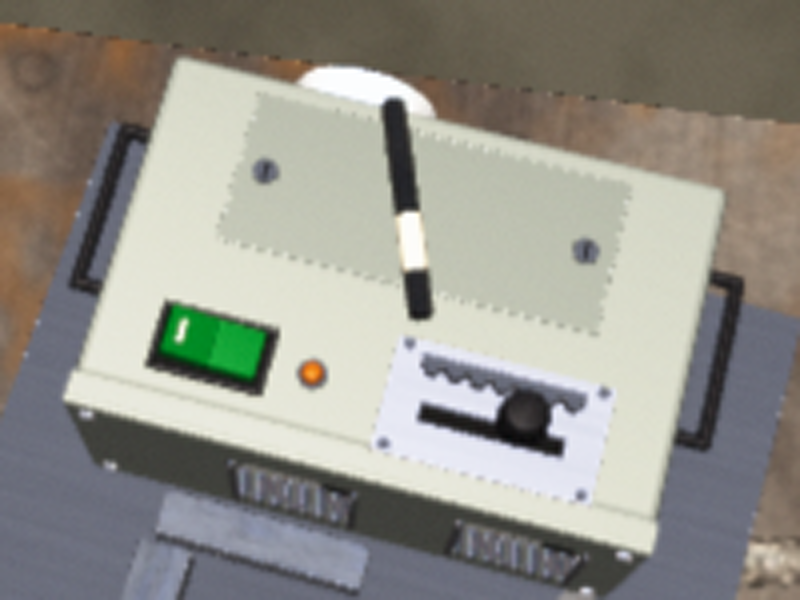

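View pics/sidez.png

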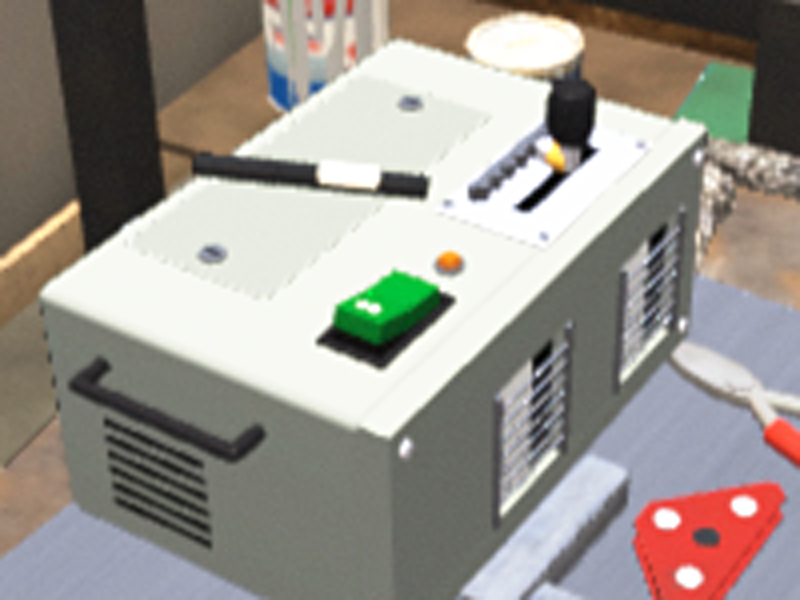

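```bash
cat > h.py <<'E'
import numpy as np, cv2
CAM={'side':dict(f=446.2617699,cx=281.46863867,cy=215.24190267,k=0.00606375,rvec=[0.62936708,-2.52411759,1.30165437],tvec=[0.50312912,0.32657206,0.7200747]),
'top':dict(f=419.9965916,cx=275.4461237,cy=215.7104321,k=0.03327145,rvec=[2.24304065,-1.87037638,0.2587927],tvec=[-0.11683086,0.57659625,0.89202496])}
def ray(n,p):
    c=CAM[n];K=np.array([[c['f'],0,c['cx']],[0,c['f'],c['cy']],[0,0,1.]])
    u=cv2.undistortPoints(np.array([[p]],float),K,np.array([c['k'],0,0,0,0.]))[0,0]
    R=cv2.Rodrigues(np.array(c['rvec']))[0];t=np.array(c['tvec'])
    d=R.T@np.array([u[0],u[1],1]);return -R.T@t,d/np.linalg.norm(d)
def onz(n,p,z):
    o,d=ray(n,p);return o+d*(z-o[2])/d[2]
def tri(a,b):
    o1,d1=ray('top',a);o2,d2=ray('side',b)
    s=np.linalg.lstsq(np.c_[d1,-d2],o2-o1,rcond=None)[0]
    p,q=o1+s[0]*d1,o2+s[1]*d2;return (p+q)/2,np.linalg.norm(p-q)
def proj(n,P):
    c=CAM[n];K=np.array([[c['f'],0,c['cx']],[0,c['f'],c['cy']],[0,0,1.]])
    return cv2.projectPoints(np.array([P],float),np.array(c['rvec']),np.array(c['tvec']),K,np.array([c['k'],0,0,0,0.]))[0][0,0]
zt=lambda u,v:(200+u/4-.375,115+v/4-.375)
zs=lambda u,v:(175+u/4-.375,145+v/4-.375)
E
python3 - <<'E'
from h import *
np.set_printoptions(precision=4,suppress=True)
for n in CAM: print(n,ray(n,(280,210)))
T=dict(RL=(178,58),RR=(722,190),FR=(655,545),FL=(66,395),knob=(523,412),lamp=(312,373))
S=dict(RL=(42,292),RR=(395,40),FR=(707,125),FL=(390,437),knob=(571,110),lamp=(449,263))
for k in T: print(k,onz('top',zt(*T[k]),.208),onz('side',zs(*S[k]),.208),*tri(zt(*T[k]),zs(*S[k])))
E
```

```text
side (array([0.2487, 0.5866, 0.6872]), array([ 0.3971, -0.7206, -0.5683]))
top (array([ 0.3295, -0.0577,  1.0149]), array([ 0.2811,  0.0395, -0.9589]))
RL [0.7278 0.0816 0.208 ] [0.7275 0.0819 0.208 ] [0.7278 0.0816 0.2078] 0.00021322596387422693
RR [ 0.7046 -0.2096  0.208 ] [ 0.7038 -0.211   0.208 ] [ 0.7035 -0.2096  0.209 ] 0.0011328111742911196
FR [ 0.5135 -0.1988  0.208 ] [ 0.5101 -0.2026  0.208 ] [ 0.5109 -0.1988  0.2104] 0.00401548212765003
FL [0.5361 0.0997 0.208 ] [0.5343 0.0974 0.208 ] [0.5346 0.0991 0.2096] 0.002253779433381532
knob [ 0.5684 -0.126   0.208 ] [ 0.5805 -0.184   0.208 ] [ 0.5558 -0.1231  0.246 ] 0.0028031865494800154
lamp [ 0.5695 -0.019   0.208 ] [ 0.5715 -0.0259  0.208 ] [ 0.568  -0.0193  0.2132] 4.3952170610182003e-05
```

```bash
cat >> h.py <<'E'
C=np.array([0.620,-0.0567]);yaw=np.radians(-4.6)
ex=np.array([np.cos(yaw),np.sin(yaw)]);ey=np.array([-np.sin(yaw),np.cos(yaw)])
E
python3 - <<'E'
from h import *
from station import r
np.set_printoptions(precision=3,suppress=True)
R=r.sense()['ee_rot'];p=r.sense()['tcp_pos'].copy()
tgt=C+ex*-.060+ey*-.035
print(tgt)
a0,r0=np.arctan2(p[1],p[0]),np.hypot(p[0],p[1]);a1,r1=np.arctan2(tgt[1],tgt[0]),np.hypot(*tgt)
N=16
q=p[:2]
for i in range(1,N+1):
    t=i/N;a=a0+(a1-a0)*t;rr=r0+(r1-r0)*t
    g=np.array([rr*np.cos(a),rr*np.sin(a)]);d=np.array([*(g-q),0])
    th=np.radians(-5*(i-1));Rz=np.array([[np.cos(th),-np.sin(th),0],[np.sin(th),np.cos(th),0],[0,0,1]])
    print(i,(Rz@R).T@d*100);q=g
E
```

```text
[ 0.557 -0.087]
1 [ 0.639 -5.701  0.002]
2 [ 0.664 -5.663  0.002]
3 [ 0.689 -5.625  0.002]
4 [ 0.713 -5.588  0.002]
5 [ 0.737 -5.549  0.002]
6 [ 0.761 -5.511  0.002]
7 [ 0.784 -5.473  0.002]
8 [ 0.807 -5.435  0.002]
9 [ 0.83  -5.396  0.002]
10 [ 0.852 -5.358  0.002]
11 [ 0.874 -5.319  0.002]
12 [ 0.896 -5.28   0.002]
13 [ 0.917 -5.241  0.002]
14 [ 0.938 -5.202  0.002]
15 [ 0.959 -5.163  0.002]
16 [ 0.979 -5.124  0.002]
```

Request:
move_arm(
  series=[
    [[0,0,-5,0,0,0,-1],[0,0,-5,0,0,0,-1],[0,0,-5,0,0,0,-1],[0,0,-4,0,0,0,-1]],
  ],
)

```text
time_s: 0.65
tcp_pos: [0.1569, 0.6048, 0.4147]
ee_rot: [[-0.251, -0.968, 0.0], [-0.968, 0.251, 0.001], [-0.001, 0.0, -1.0]]
wrist_force: [0.1, 0.6, 0.3]
gripper_width: 0.632
```

Request:
move_arm(
  series=[
    [[0.64,-5.7,0,0,0,5,-1],[0.66,-5.66,0,0,0,5,-1],[0.69,-5.62,0,0,0,5,-1],[0.71,-5.59,0,0,0,5,-1],[0.74,-5.55,0,0,0,5,-1],[0.76,-5.51,0,0,0,5,-1],[0.78,-5.47,0,0,0,5,-1],[0.81,-5.43,0,0,0,5,-1],[0.83,-5.4,0,0,0,5,-1],[0.85,-5.36,0,0,0,5,-1],[0.87,-5.32,0,0,0,5,-1],[0.9,-5.28,0,0,0,5,-1]],
  ],
)

```text
time_s: 2.15
tcp_pos: [0.5665, 0.1216, 0.4119]
ee_rot: [[-0.965, -0.264, -0.001], [-0.264, 0.965, -0.0], [0.001, -0.0, -1.0]]
wrist_force: [1.3, -0.8, 0.2]
gripper_width: 0.002
```

Request:
move_arm(
  series=[
    [[0.92,-5.24,0,0,0,5,-1],[0.94,-5.2,0,0,0,5,-1],[0.96,-5.16,0,0,0,5,-1],[0.98,-5.12,0,0,0,5,-1],[0,0,0,0,0,0,-1],[0,0,0,0,0,0,-1]],
  ],
)

```text
time_s: 2.9
tcp_pos: [0.5574, -0.0861, 0.4122]
ee_rot: [[-0.997, 0.079, -0.0], [0.079, 0.997, 0.0], [0.001, 0.0, -1.0]]
wrist_force: [-0.4, 1.0, -0.6]
gripper_width: 0.008
```

Run:
```python
from h import *
from station import r
s=r.sense();print(s['time_s'],s['tcp_pos'],s['ee_rot'],s['joints'],s['wrist_force'],s['gripper_width'])
for n in ("side","top","wrist"):
    c=r.capture(n); cv2.imwrite(f"pics/{n}1.png",c["color"])
```

```text
2.9 [ 0.55736656 -0.08611032  0.41223009] [[-9.96840195e-01  7.94316374e-02 -4.90546909e-04]
 [ 7.94314560e-02  9.96840258e-01  3.78706968e-04]
 [ 5.19078222e-04  3.38545473e-04 -9.99999808e-01]] [ 7.66309380e+00  1.21900450e+01  1.30050210e+01 -2.52551542e-02
 -9.08399378e+01 -1.22193507e+01] [-0.40619945  0.99505681 -0.58862406] 0.007799572362586404
```

View pics/wrist1.png

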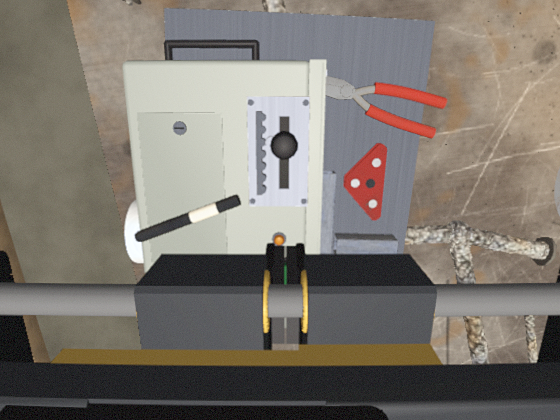

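View pics/side1.png

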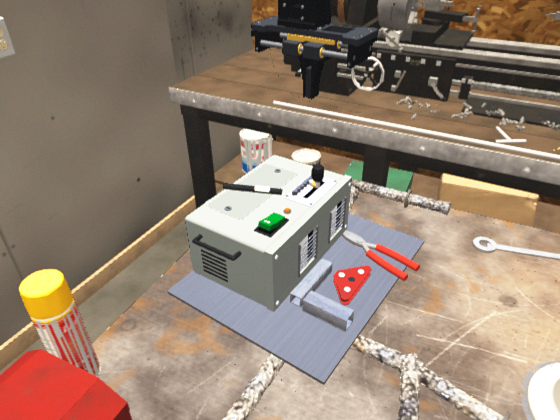

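The wrist view shows the knob at (284,145) and the slot running from (284,117) to (284,188). The casing edges are aligned with the image axes. I'll measure from this.

```bash
cat >> h.py <<'E'
TC=np.array([[9.99999538e-01,1.62013310e-04,9.47944894e-04,1.38595662e-03],[-4.17075814e-04,9.61245883e-01,2.75692179e-01,-7.54876385e-02],[-8.66542325e-04,-2.75692447e-01,9.61245507e-01,-1.61345716e-01],[0,0,0,1]])
KW=np.array([[357.3613,0,284.93846],[0,357.3613,207.0209],[0,0,1.]]);DW=np.array([-0.03763743,0,0,0,0])
def wray(p,tcp,R):
    u=cv2.undistortPoints(np.array([[p]],float),KW,DW)[0,0]
    d=R@TC[:3,:3]@np.array([u[0],u[1],1]);return tcp+R@TC[:3,3],d
def wonz(p,z,tcp,R):
    o,d=wray(p,tcp,R);return o+d*(z-o[2])/d[2]
def ext(P): v=np.array(P[:2])-C;return np.array([v@ex,v@ey])
def wpx(P,tcp,R):
    q=TC[:3,:3].T@(R.T@(np.array(P)-tcp)-TC[:3,3])
    return cv2.projectPoints(q[None],np.zeros(3),np.zeros(3),KW,DW)[0][0,0]
E
python3 - <<'E'
from h import *
from station import r
np.set_printoptions(precision=4,suppress=True)
s=r.sense();t,R=s['tcp_pos'],s['ee_rot']
f=lambda p,z:(wonz(p,z,t,R),ext(wonz(p,z,t,R)))
for n,p,z in [('knob',(284,145),.25),('slotR',(284,117),.209),('slotL',(284,188),.209),('plateTL',(248,97),.209),('plateTR',(310,97),.209),('plateBL',(248,205),.209),('plateBR',(310,205),.209),('RR',(124,62),.208),('FR',(326,60),.208),('lamp',(279,240),.213)]: print(n,*f(p,z))
w=cv2.imread('pics/wrist1.png');cv2.imwrite('pics/wz.png',cv2.resize(w[50:250,120:340],None,fx=3.6,fy=3,interpolation=cv2.INTER_CUBIC))
E
```

```text
knob [ 0.5536 -0.1255  0.25  ] [-0.0607 -0.0739]
slotR [ 0.5518 -0.1486  0.209 ] [-0.0606 -0.0971]
slotL [ 0.5575 -0.0766  0.209 ] [-0.0607 -0.0248]
plateTL [ 0.5855 -0.1704  0.209 ] [-0.0253 -0.1161]
plateTR [ 0.525  -0.1657  0.209 ] [-0.086  -0.1163]
plateBL [ 0.5969 -0.0611  0.209 ] [-0.0226 -0.0063]
plateBR [ 0.5314 -0.0561  0.209 ] [-0.0884 -0.0065]
RR [ 0.7018 -0.2128  0.208 ] [ 0.094  -0.1491]
FR [ 0.5076 -0.1987  0.208 ] [-0.1007 -0.1505]
lamp [ 0.5672 -0.0206  0.213 ] [-0.0555  0.0317]
```

View pics/wz.png

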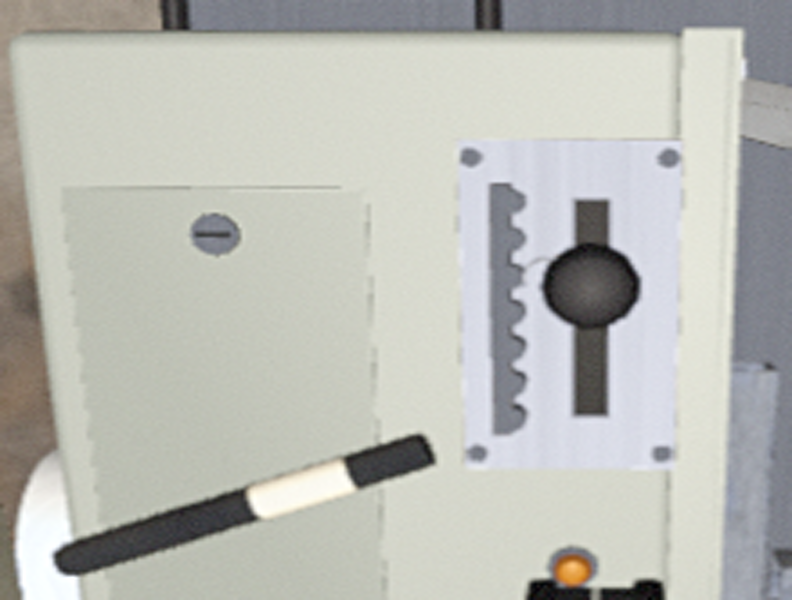

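Request:
move_arm(
  series=[
    [[0,0,5,0,0,0,-1],[0,0,5,0,0,0,-1],[0,0,4,0,0,0,-1],[0,0,2,0,0,0,-1],[0,0,1,0,0,0,-1],[0,0,0.8,0,0,0,-1],[0,0,0,0,0,0,-1]],
  ],
)

```text
time_s: 3.92
tcp_pos: [0.5576, -0.0859, 0.2347]
ee_rot: [[-0.997, 0.079, 0.0], [0.079, 0.997, -0.0], [-0.0, -0.0, -1.0]]
wrist_force: [-0.1, 0.2, 0.1]
gripper_width: 0.007
```

Run:
```python
from h import *
from station import r
s=r.sense();print(s['time_s'],s['tcp_pos'],ext(s['tcp_pos']),s['wrist_force'])
for n in ("side","wrist"):
    c=r.capture(n)["color"]
    cv2.imwrite(f"pics/{n}2.png",c if n=='wrist' else cv2.resize(c[115:265,200:400],None,fx=4,fy=4))
```

```text
3.925 [ 0.55762449 -0.08585476  0.23466611] [-0.05983641 -0.03406329] [-0.08272667  0.16521478  0.10395263]
```

View pics/wrist2.png

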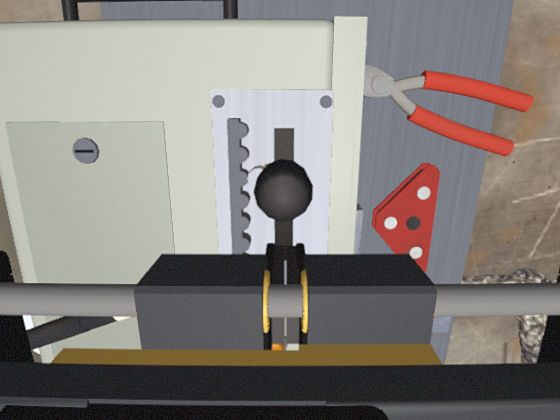

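View pics/side2.png

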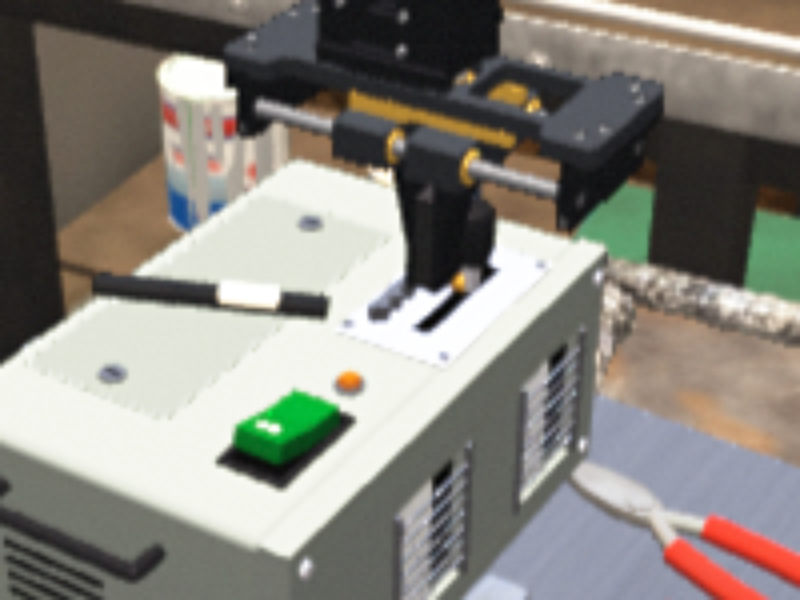

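The wrist view has the knob at (283,190) with the finger clear of it. I'll push gently toward shut.

Request:
move_arm(
  series=[
    [[0,-0.6,0,0,0,0,-1],[0,-0.5,0,0,0,0,-1],[0,-0.2,0,0,0,0,-1],[0,-0.2,0,0,0,0,-1],[0,-0.1,0,0,0,0,-1],[0,-0.1,0,0,0,0,-1]],
  ],
)

```text
time_s: 4.78
tcp_pos: [0.5561, -0.1029, 0.2345]
ee_rot: [[-0.997, 0.079, -0.0], [0.079, 0.997, 0.0], [0.0, 0.0, -1.0]]
wrist_force: [0.2, 0.9, 0.5]
gripper_width: 0.005
```

Request:
move_arm(
  series=[
    [[0,-0.1,0,0,0,0,-1],[0,-0.1,0,0,0,0,-1]],
  ],
)

```text
time_s: 5.03
tcp_pos: [0.556, -0.1051, 0.2346]
ee_rot: [[-0.997, 0.079, 0.0], [0.079, 0.997, -0.0], [-0.0, -0.0, -1.0]]
wrist_force: [-0.8, -0.9, -0.7]
gripper_width: 0.003
```

Request:
move_arm(
  series=[
    [[0,-0.1,0,0,0,0,-1],[0,-0.1,0,0,0,0,-1]],
  ],
)

```text
time_s: 5.28
tcp_pos: [0.5558, -0.1072, 0.2346]
ee_rot: [[-0.997, 0.079, 0.0], [0.079, 0.997, -0.0], [-0.0, -0.0, -1.0]]
wrist_force: [-0.4, -0.4, -0.7]
gripper_width: 0.001
```

Request:
move_arm(
  series=[
    [[0,-0.1,0,0,0,0,-1],[0,-0.1,0,0,0,0,-1]],
  ],
)

```text
time_s: 5.52
tcp_pos: [0.5557, -0.1085, 0.2345]
ee_rot: [[-0.997, 0.079, 0.0], [0.079, 0.997, 0.001], [-0.0, 0.001, -1.0]]
wrist_force: [0.3, 2.5, 1.8]
gripper_width: 0.005
```

Request:
move_arm(
  series=[
    [[0,-0.1,0,0,0,0,-1],[0,-0.1,0,0,0,0,-1]],
  ],
)

```text
time_s: 5.78
tcp_pos: [0.5556, -0.1094, 0.2345]
ee_rot: [[-0.997, 0.079, 0.001], [0.079, 0.997, 0.003], [-0.0, 0.003, -1.0]]
wrist_force: [-1.0, 7.0, 1.6]
gripper_width: 0.003
```

Request:
move_arm(
  series=[
    [[0,-0.1,0,0,0,0,-1],[0,-0.1,0,0,0,0,-1]],
  ],
)

```text
time_s: 6.02
tcp_pos: [0.5554, -0.112, 0.2346]
ee_rot: [[-0.997, 0.079, 0.0], [0.079, 0.997, 0.001], [-0.0, 0.001, -1.0]]
wrist_force: [0.0, 4.0, 0.5]
gripper_width: 0.004
```

Request:
move_arm(
  series=[
    [[0,-0.1,0,0,0,0,-1],[0,-0.1,0,0,0,0,-1]],
  ],
)

```text
time_s: 6.28
tcp_pos: [0.5551, -0.1156, 0.2346]
ee_rot: [[-0.997, 0.079, -0.0], [0.079, 0.997, -0.001], [0.0, -0.001, -1.0]]
wrist_force: [0.2, 0.2, -0.6]
gripper_width: 0.004
```

Request:
move_arm(
  series=[
    [[0,-0.1,0,0,0,0,-1],[0,-0.1,0,0,0,0,-1]],
  ],
)

```text
time_s: 6.52
tcp_pos: [0.5549, -0.1175, 0.2345]
ee_rot: [[-0.997, 0.08, -0.0], [0.08, 0.997, -0.0], [0.0, -0.0, -1.0]]
wrist_force: [0.6, 0.6, -0.0]
gripper_width: 0.0
```

Request:
move_arm(
  series=[
    [[0,-0.1,0,0,0,0,-1],[0,-0.1,0,0,0,0,-1]],
  ],
)

```text
time_s: 6.78
tcp_pos: [0.5548, -0.1192, 0.2345]
ee_rot: [[-0.997, 0.079, -0.0], [0.079, 0.997, -0.0], [0.0, -0.0, -1.0]]
wrist_force: [-0.1, -0.1, -0.2]
gripper_width: 0.005
```

Request:
move_arm(
  series=[
    [[0,-0.1,0,0,0,0,-1],[0,-0.1,0,0,0,0,-1]],
  ],
)

```text
time_s: 7.02
tcp_pos: [0.5547, -0.1205, 0.2345]
ee_rot: [[-0.997, 0.079, 0.0], [0.079, 0.997, 0.001], [-0.0, 0.001, -1.0]]
wrist_force: [-0.5, 4.2, 1.5]
gripper_width: 0.005
```

Request:
move_arm(
  series=[
    [[0,-0.1,0,0,0,0,-1],[0,-0.1,0,0,0,0,-1]],
  ],
)

```text
time_s: 7.28
tcp_pos: [0.5547, -0.1212, 0.2345]
ee_rot: [[-0.997, 0.079, 0.001], [0.079, 0.997, 0.003], [-0.0, 0.003, -1.0]]
wrist_force: [-0.4, 9.7, 2.1]
gripper_width: 0.002
```

Run:
```python
from h import *
from station import r
s=r.sense();print(s['time_s'],s['tcp_pos'],ext(s['tcp_pos']),s['wrist_force'])
cv2.imwrite("pics/wrist3.png",r.capture("wrist")["color"])
```

```text
7.275 [ 0.55470443 -0.12120671  0.23450979] [-0.05991187 -0.06953556] [-0.41841724  9.73616925  2.11424705]
```

View pics/wrist3.png

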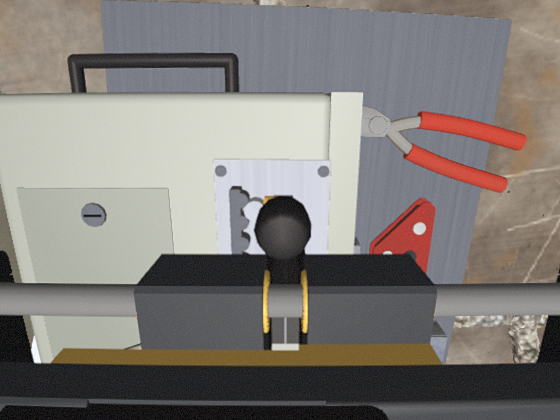

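Request:
move_arm(
  series=[
    [[0,-0.1,0,0,0,0,-1],[0,-0.1,0,0,0,0,-1]],
  ],
)

```text
time_s: 7.58
tcp_pos: [0.5547, -0.1215, 0.2345]
ee_rot: [[-0.997, 0.078, 0.001], [0.078, 0.997, 0.006], [-0.001, 0.006, -1.0]]
wrist_force: [-1.3, 15.1, 3.3]
gripper_width: 0.007
```

Request:
move_arm(
  series=[
    [[0,-0.05,0,0,0,0,-1],[0,0,0,0,0,0,-1],[0,0,0,0,0,0,-1]],
  ],
)

```text
time_s: 7.95
tcp_pos: [0.5547, -0.1214, 0.2345]
ee_rot: [[-0.997, 0.078, 0.001], [0.078, 0.997, 0.006], [-0.001, 0.006, -1.0]]
wrist_force: [-1.4, 15.0, 3.4]
gripper_width: 0.006
```

Run:
```python
from h import *
from station import r
s=r.sense();print(s['time_s'],s['tcp_pos'],ext(s['tcp_pos']),s['wrist_force'])
for p in [(283,228)]:
  for z in (.25,.256): print(ext(wonz(p,z,s['tcp_pos'],s['ee_rot'])))
for p in [(222,171),(323,171)]: print(ext(wonz(p,.209,s['tcp_pos'],s['ee_rot'])))
```

```text
7.95 [ 0.55469774 -0.12140888  0.23452213] [-0.05990233 -0.06973762] [-1.37061376 15.0475552   3.4393256 ]
[-0.06055118 -0.09411845]
[-0.06057938 -0.0962706 ]
[-0.0280582  -0.11126341]
[-0.08144667 -0.11140686]
```

Firm stop at 15 N, and the knob measures at the shut position. I'll go over to its right side.

Request:
move_arm(
  series=[
    [[0,0.5,0,0,0,0,-1],[0,1.0,0,0,0,0,-1],[0,0,-3,0,0,0,-1],[0,0,-3,0,0,0,-1],[0,0,0,0,0,0,-1],[0,-3.5,0,0,0,0,-1],[0,-3.3,0,0,0,0,-1],[0,0,0,0,0,0,-1],[0,0,0,0,0,0,-1]],
  ],
)

```text
time_s: 9.07
tcp_pos: [0.5498, -0.1782, 0.2938]
ee_rot: [[-0.997, 0.08, -0.001], [0.08, 0.997, 0.0], [0.001, 0.0, -1.0]]
wrist_force: [-0.3, -0.7, -0.2]
gripper_width: 0.007
```

Run:
```python
from h import *
from station import r
s=r.sense();print(s['time_s'],s['tcp_pos'],ext(s['tcp_pos']),s['wrist_force'])
for n in ("side","top"):
    c=r.capture(n)["color"]
    cv2.imwrite(f"pics/{n}4.png",cv2.resize(c[115:265,200:400],None,fx=4,fy=4))
```

```text
9.075 [ 0.54981203 -0.17821464  0.29376097] [-0.06021654 -0.12675223] [-0.26169538 -0.69948985 -0.15237812]
```

View pics/side4.png

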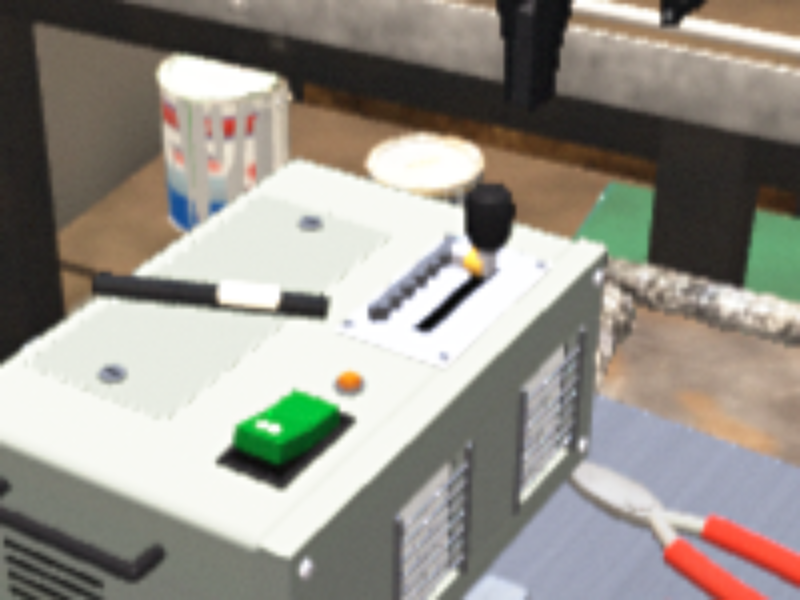

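The lever sits at the shut end of the rack (knob at (490,215) in the zoom). I'll descend and start clicking it open.

Request:
move_arm(
  series=[
    [[0,0,3,0,0,0,-1],[0,0,2,0,0,0,-1],[0,0,0.9,0,0,0,-1],[0,0.5,0,0,0,0,-1],[0,0.4,0,0,0,0,-1],[0,0.2,0,0,0,0,-1]],
  ],
)

```text
time_s: 9.93
tcp_pos: [0.5515, -0.167, 0.2365]
ee_rot: [[-0.997, 0.079, 0.002], [0.079, 0.997, -0.0], [-0.002, -0.0, -1.0]]
wrist_force: [0.2, 0.1, -0.8]
gripper_width: 0.01
```

Request:
move_arm(
  series=[
    [[0,0.1,0,0,0,0,-1],[0,0.1,0,0,0,0,-1]],
  ],
)

```text
time_s: 10.18
tcp_pos: [0.5514, -0.1658, 0.2362]
ee_rot: [[-0.997, 0.079, 0.001], [0.079, 0.997, -0.001], [-0.001, -0.001, -1.0]]
wrist_force: [-0.3, -3.0, 0.6]
gripper_width: 0.005
```

Request:
move_arm(
  series=[
    [[0,0.1,0,0,0,0,-1],[0,0.1,0,0,0,0,-1]],
  ],
)

```text
time_s: 10.42
tcp_pos: [0.5514, -0.165, 0.2362]
ee_rot: [[-0.997, 0.08, 0.001], [0.08, 0.997, -0.003], [-0.001, -0.003, -1.0]]
wrist_force: [0.4, -7.7, 0.7]
gripper_width: 0.004
```

Request:
move_arm(
  series=[
    [[0,0.1,0,0,0,0,-1],[0,0.1,0,0,0,0,-1]],
  ],
)

```text
time_s: 10.68
tcp_pos: [0.5516, -0.1627, 0.2361]
ee_rot: [[-0.997, 0.08, 0.001], [0.08, 0.997, -0.002], [-0.001, -0.002, -1.0]]
wrist_force: [0.3, -4.4, 1.6]
gripper_width: 0.003
```

Request:
move_arm(
  series=[
    [[0,0.1,0,0,0,0,-1],[0,0.1,0,0,0,0,-1]],
  ],
)

```text
time_s: 10.92
tcp_pos: [0.5516, -0.1588, 0.2354]
ee_rot: [[-0.997, 0.079, 0.0], [0.079, 0.997, 0.001], [-0.0, 0.001, -1.0]]
wrist_force: [-0.4, -0.8, 0.2]
gripper_width: 0.006
```

First click. Next contact should come near y -0.154.

Request:
move_arm(
  series=[
    [[0,0.1,0,0,0,0,-1],[0,0.1,0,0,0,0,-1],[0,0.1,0,0,0,0,-1],[0,0.1,0,0,0,0,-1]],
  ],
)

```text
time_s: 11.42
tcp_pos: [0.5519, -0.1552, 0.2355]
ee_rot: [[-0.997, 0.079, -0.0], [0.079, 0.997, 0.0], [0.0, 0.0, -1.0]]
wrist_force: [-0.2, 0.1, -0.9]
gripper_width: 0.005
```

Request:
move_arm(
  series=[
    [[0,0.1,0,0,0,0,-1],[0,0.1,0,0,0,0,-1]],
  ],
)

```text
time_s: 11.68
tcp_pos: [0.552, -0.1539, 0.2356]
ee_rot: [[-0.997, 0.079, -0.0], [0.079, 0.997, -0.001], [0.0, -0.001, -1.0]]
wrist_force: [0.4, -2.2, -0.4]
gripper_width: 0.003
```

Request:
move_arm(
  series=[
    [[0,0.1,0,0,0,0,-1],[0,0.1,0,0,0,0,-1]],
  ],
)

```text
time_s: 11.92
tcp_pos: [0.552, -0.153, 0.2356]
ee_rot: [[-0.997, 0.08, -0.001], [0.08, 0.997, -0.003], [0.001, -0.003, -1.0]]
wrist_force: [-0.7, -7.4, -2.1]
gripper_width: 0.002
```

Request:
move_arm(
  series=[
    [[0,0.1,0,0,0,0,-1],[0,0.1,0,0,0,0,-1]],
  ],
)

```text
time_s: 12.18
tcp_pos: [0.5523, -0.1505, 0.2356]
ee_rot: [[-0.997, 0.08, -0.0], [0.08, 0.997, -0.001], [0.0, -0.002, -1.0]]
wrist_force: [-0.3, -3.3, -0.7]
gripper_width: 0.009
```

Request:
move_arm(
  series=[
    [[0,0.1,0,0,0,0,-1],[0,0.1,0,0,0,0,-1]],
  ],
)

```text
time_s: 12.42
tcp_pos: [0.5526, -0.1469, 0.2355]
ee_rot: [[-0.997, 0.079, 0.0], [0.079, 0.997, 0.001], [-0.0, 0.001, -1.0]]
wrist_force: [0.0, -0.2, 0.3]
gripper_width: 0.004
```

Request:
move_arm(
  series=[
    [[0,0.1,0,0,0,0,-1],[0,0.1,0,0,0,0,-1],[0,0.1,0,0,0,0,-1]],
  ],
)

```text
time_s: 12.8
tcp_pos: [0.5529, -0.1441, 0.2356]
ee_rot: [[-0.997, 0.079, 0.0], [0.079, 0.997, 0.0], [-0.0, 0.0, -1.0]]
wrist_force: [-0.4, -0.2, -0.2]
gripper_width: 0.009
```

Run:
```python
from h import *
from station import r
s=r.sense();print(s['time_s'],s['tcp_pos'],ext(s['tcp_pos']),s['wrist_force'])
c=r.capture("side")["color"]
cv2.imwrite(f"pics/side5.png",cv2.resize(c[115:265,200:400],None,fx=4,fy=4))
```

```text
12.8 [ 0.55287056 -0.14411654  0.23557114] [-0.0599025  -0.09251867] [-0.35922952 -0.22316465 -0.15812203]
```

View pics/side5.png

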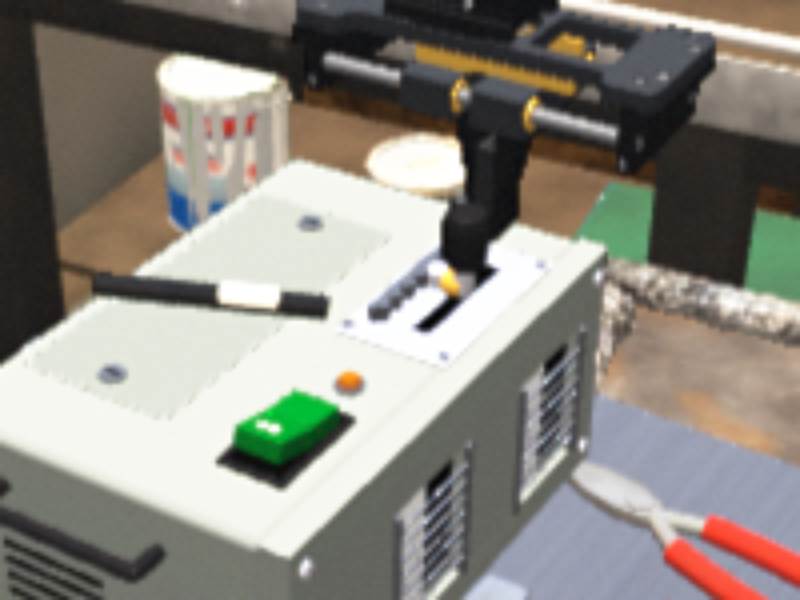

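The lever is in the second notch, as the force pattern also says. Now the third and last click.

Request:
move_arm(
  series=[
    [[0,0.1,0,0,0,0,-1],[0,0.1,0,0,0,0,-1],[0,0.1,0,0,0,0,-1]],
  ],
)

```text
time_s: 13.22
tcp_pos: [0.553, -0.1419, 0.2356]
ee_rot: [[-0.997, 0.079, -0.0], [0.079, 0.997, -0.001], [0.0, -0.001, -1.0]]
wrist_force: [-0.5, -3.1, -0.6]
gripper_width: 0.006
```

Request:
move_arm(
  series=[
    [[0,0.1,0,0,0,0,-1],[0,0.1,0,0,0,0,-1]],
  ],
)

```text
time_s: 13.48
tcp_pos: [0.553, -0.1411, 0.2356]
ee_rot: [[-0.997, 0.08, -0.001], [0.08, 0.997, -0.003], [0.0, -0.003, -1.0]]
wrist_force: [0.1, -7.0, -2.0]
gripper_width: 0.003
```

Request:
move_arm(
  series=[
    [[0,0.1,0,0,0,0,-1],[0,0.05,0,0,0,0,-1]],
  ],
)

```text
time_s: 13.72
tcp_pos: [0.5532, -0.1391, 0.2356]
ee_rot: [[-0.997, 0.08, -0.0], [0.08, 0.997, -0.002], [0.0, -0.002, -1.0]]
wrist_force: [0.6, -4.5, -0.2]
gripper_width: 0.005
```

Request:
move_arm(
  series=[
    [[0,0.1,0,0,0,0,-1]],
  ],
)

```text
time_s: 13.85
tcp_pos: [0.5533, -0.1375, 0.2356]
ee_rot: [[-0.997, 0.08, -0.0], [0.08, 0.997, -0.001], [0.0, -0.001, -1.0]]
wrist_force: [0.9, -2.9, -0.3]
gripper_width: 0.008
```

Request:
move_arm(
  series=[
    [[0,0.1,0,0,0,0,-1],[0,0,0,0,0,0,-1]],
  ],
)

```text
time_s: 14.1
tcp_pos: [0.5536, -0.1352, 0.2355]
ee_rot: [[-0.997, 0.079, 0.0], [0.079, 0.997, 0.001], [-0.0, 0.001, -1.0]]
wrist_force: [-0.1, 0.3, 0.1]
gripper_width: 0.007
```

Snapped with the force gone. I'll back off, rise and verify.

Request:
move_arm(
  series=[
    [[0,-1,0,0,0,0,-1],[0,-1,0,0,0,0,-1],[0,0,-4,0,0,0,-1],[0,0,-4,0,0,0,-1],[0,0,0,0,0,0,-1],[0,0,0,0,0,0,-1]],
  ],
)

```text
time_s: 14.85
tcp_pos: [0.5514, -0.1561, 0.3149]
ee_rot: [[-0.997, 0.08, -0.001], [0.08, 0.997, 0.001], [0.001, 0.001, -1.0]]
wrist_force: [0.4, 0.1, 0.2]
gripper_width: 0.004
```

Run:
```python
from h import *
from station import r
s=r.sense();print(s['time_s'],s['tcp_pos'],ext(s['tcp_pos']),s['wrist_force'])
c=r.capture("side")["color"]
cv2.imwrite(f"pics/side6.png",cv2.resize(c[115:265,200:400],None,fx=4,fy=4))
# rocker points from start views
print(ext(onz('top',zt(182,330),.226)),[ext(onz('top',zt(*p),.212)) for p in [(167,300),(278,327),(147,366),(262,394)]])
# predicted on_end
P=np.array([*(C+ex*-.055+ey*.098),.226]);print(P,proj('top',P),proj('side',P))
```

```text
14.85 [ 0.55143869 -0.15610444  0.31490759] [-0.06036834 -0.10458279] [0.42581469 0.11807539 0.24764341]
[-0.05375685  0.09988997] [array([-0.03621486,  0.11381593]), array([-0.03558078,  0.0559092 ]), array([-0.07226284,  0.11374195]), array([-0.07146996,  0.05441592])]
[0.57303666 0.04539527 0.226     ] [245.87139614 197.9387378 ] [267.13419088 222.26463263]
```

View pics/side6.png

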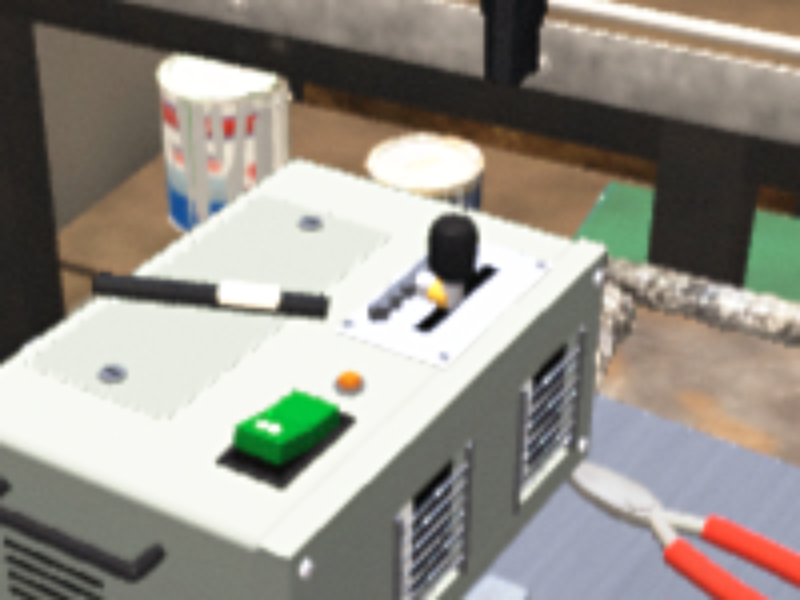

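The knob is at (453,247) in the zoom, having moved 490→466→453, so it is in the third notch. Next I'll move over the rocker's white-lined end.

Request:
move_arm(
  series=[
    [[-0.25,5,0,0,0,0,-1],[-0.25,5,0,0,0,0,-1],[0,5,0,0,0,0,-1],[0,4,0,0,0,0,-1],[0,1.5,0,0,0,0,-1],[0,0,0,0,0,0,-1],[0,0,3,0,0,0,-1],[0,0,3,0,0,0,-1],[0,0,1,0,0,0,-1],[0,0,0,0,0,0,-1]],
  ],
)

```text
time_s: 16.15
tcp_pos: [0.5731, 0.047, 0.2454]
ee_rot: [[-0.997, 0.08, -0.001], [0.08, 0.997, -0.001], [0.001, -0.001, -1.0]]
wrist_force: [0.3, -0.7, 0.3]
gripper_width: 0.005
```

Run:
```python
from h import *
from station import r
s=r.sense();print(s['time_s'],s['tcp_pos'],ext(s['tcp_pos']),s['wrist_force'])
c=r.capture("side")["color"]
cv2.imwrite(f"pics/side7.png",cv2.resize(c[115:265,200:400],None,fx=4,fy=4))
```

```text
16.15 [0.57314467 0.04699649 0.24543882] [-0.05502075  0.09960472] [ 0.32963647 -0.65458078  0.32932413]
```

View pics/side7.png

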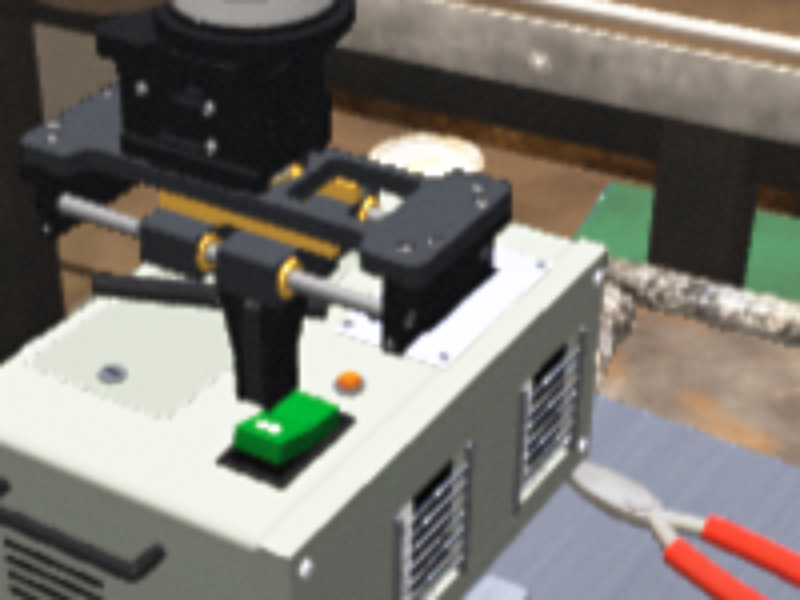

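The finger hangs about 2 cm above the rocker's white-lined end. I'll press it gently.

Request:
move_arm(
  series=[
    [[0,0,0.7,0,0,0,-1],[0,0,0.4,0,0,0,-1],[0,0,0.2,0,0,0,-1],[0,0,0.2,0,0,0,-1]],
  ],
)

```text
time_s: 16.7
tcp_pos: [0.5732, 0.0482, 0.2305]
ee_rot: [[-0.997, 0.079, 0.0], [0.079, 0.997, 0.0], [-0.0, 0.0, -1.0]]
wrist_force: [0.9, 0.3, 0.1]
gripper_width: 0.012
```

Request:
move_arm(
  series=[
    [[0,0,0.1,0,0,0,-1],[0,0,0.1,0,0,0,-1]],
  ],
)

```text
time_s: 16.95
tcp_pos: [0.5732, 0.0481, 0.2286]
ee_rot: [[-0.997, 0.079, 0.0], [0.079, 0.997, 0.0], [-0.0, 0.0, -1.0]]
wrist_force: [-0.6, 0.3, 1.7]
gripper_width: 0.004
```

Request:
move_arm(
  series=[
    [[0,0,0.1,0,0,0,-1],[0,0,0.1,0,0,0,-1]],
  ],
)

```text
time_s: 17.2
tcp_pos: [0.5734, 0.0484, 0.2277]
ee_rot: [[-0.997, 0.079, 0.002], [0.079, 0.997, 0.001], [-0.001, 0.001, -1.0]]
wrist_force: [-2.2, 2.2, 5.5]
gripper_width: 0.005
```

Request:
move_arm(
  series=[
    [[0,0,0.1,0,0,0,-1],[0,0,0.1,0,0,0,-1]],
  ],
)

```text
time_s: 17.45
tcp_pos: [0.5737, 0.0487, 0.2253]
ee_rot: [[-0.997, 0.079, 0.002], [0.079, 0.997, 0.001], [-0.002, 0.001, -1.0]]
wrist_force: [-0.0, 1.6, 1.9]
gripper_width: 0.0
```

Request:
move_arm(
  series=[
    [[0,0,0.1,0,0,0,-1],[0,0,0.1,0,0,0,-1]],
  ],
)

```text
time_s: 17.7
tcp_pos: [0.5727, 0.0476, 0.2217]
ee_rot: [[-0.997, 0.079, -0.002], [0.079, 0.997, -0.001], [0.002, -0.001, -1.0]]
wrist_force: [-0.5, 0.0, 1.5]
gripper_width: 0.005
```

Request:
move_arm(
  series=[
    [[0,0,0.1,0,0,0,-1],[0,0,0,0,0,0,-1]],
  ],
)

```text
time_s: 17.95
tcp_pos: [0.5728, 0.0477, 0.2217]
ee_rot: [[-0.997, 0.079, -0.001], [0.079, 0.997, -0.001], [0.001, -0.001, -1.0]]
wrist_force: [-1.6, 0.2, 4.0]
gripper_width: 0.001
```

Request:
move_arm(
  series=[
    [[0,0,0.1,0,0,0,-1],[0,0,0.1,0,0,0,-1],[0,0,0,0,0,0,-1]],
  ],
)

```text
time_s: 18.32
tcp_pos: [0.5728, 0.0476, 0.2214]
ee_rot: [[-0.997, 0.079, 0.0], [0.079, 0.997, -0.001], [-0.001, -0.001, -1.0]]
wrist_force: [-5.4, 0.0, 9.8]
gripper_width: 0.007
```

Request:
move_arm(
  series=[
    [[0,0,-0.5,0,0,0,-1],[0,0,-2,0,0,0,-1],[0,0,-5,0,0,0,-1],[0,0,-5,0,0,0,-1],[0,0,-5,0,0,0,-1],[0,5,0,0,0,0,-1],[0,5,0,0,0,0,-1],[0,5,0,0,0,0,-1],[0,0,0,0,0,0,-1],[0,0,0,0,0,0,-1]],
  ],
)

```text
time_s: 19.58
tcp_pos: [0.5851, 0.1976, 0.3939]
ee_rot: [[-0.997, 0.079, -0.001], [0.079, 0.997, -0.001], [0.001, -0.001, -1.0]]
wrist_force: [0.2, -0.1, 0.9]
gripper_width: 0.003
```

Run:
```python
from h import *
from station import r
s=r.sense();print(s['time_s'],s['tcp_pos'],s['wrist_force'])
for n in ("side","top","wrist"):
    c=r.capture(n)["color"];cv2.imwrite(f"pics/{n}8.png",c)
    if n=="side": cv2.imwrite(f"pics/side8z.png",cv2.resize(c[145:295,175:375],None,fx=4,fy=4))
    if n!="wrist":
        d=cv2.absdiff(c,cv2.imread(f"pics/{n}0.png")).max(2)
        cv2.imwrite(f"pics/{n}8d.png",(d>40).astype('uint8')*255)
```

```text
19.575 [0.5851017  0.19760722 0.39387674] [ 0.18093101 -0.08649122  0.9281719 ]
```

View pics/side8z.png

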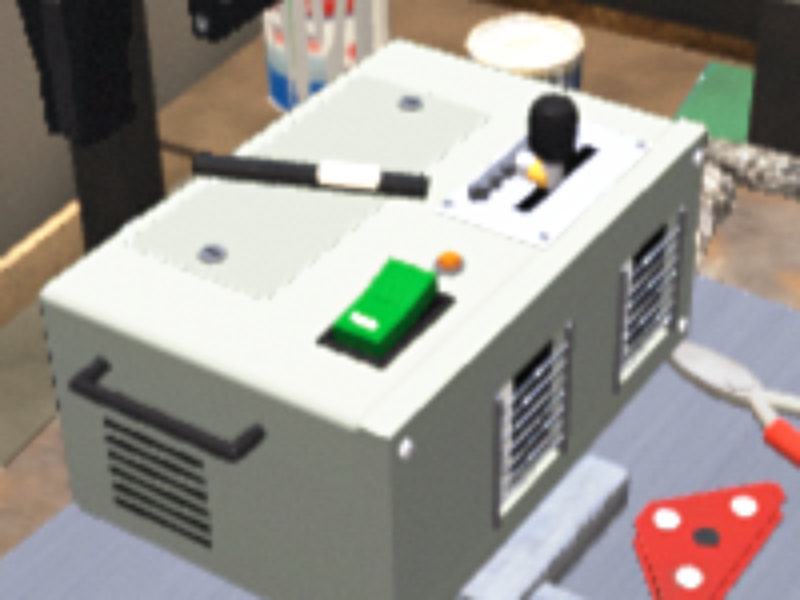

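View pics/top8.png

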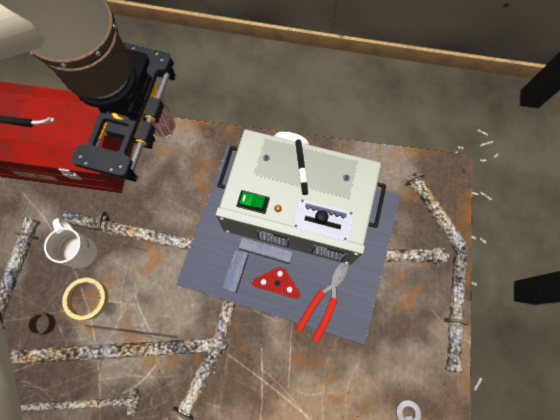

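View pics/side8d.png

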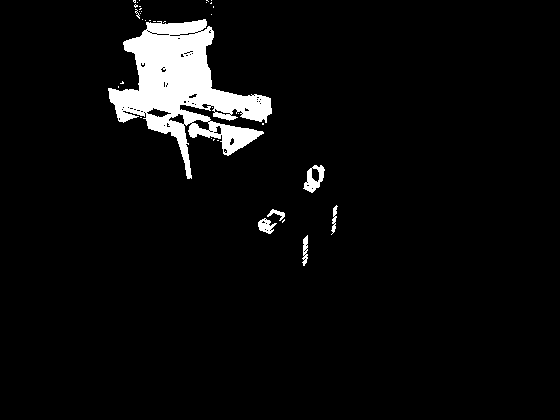

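View pics/wrist8.png

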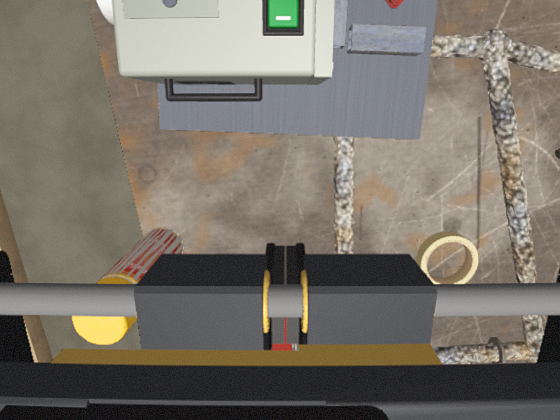

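Run:
```python
from h import *
from station import r
np.set_printoptions(precision=4,suppress=True)
for n,box in (('side',(300,150,335,190)),('top',(300,195,345,235))):
    c=cv2.imread(f'pics/{n}8.png');x0,y0,x1,y1=box
    m=(c[y0:y1,x0:x1].max(2)<60).astype('uint8');m=cv2.morphologyEx(m,cv2.MORPH_OPEN,np.ones((5,5),np.uint8))
    k,l,st,ce=cv2.connectedComponentsWithStats(m);i=1+np.argmax(st[1:,4]);print(n,ce[i]+[x0,y0],st[i])
    for q in (.024,.036,.048): print(q,proj(n,[*(C+ex*-.06+ey*(-.091+q)),.244]))
```

```text
side [313.1783 178.5039] [  8  22  11  14 129]
0.024 [316.1657 173.8951]
0.036 [313.1609 176.5109]
0.048 [310.0993 179.1761]Traceback (most recent call last):
  File "<stdin>", line 7, in <module>
    return _wrapfunc(a, 'argmax', axis=axis, out=out, **kwds)
    return bound(*args, **kwds)
ValueError: attempt to get argmax of an empty sequence
```

The side view puts the knob column at 313.18, against 313.16 predicted for the third notch. The rocker's white end is down, and nothing else on the plate has changed. I'll hand in.

```bash
python3 -c "
from station import r
print(r.finish_job())"
```

```text
the job is handed in; nothing more can be done
None
```

The lever is in the third notch from shut and the fan rocker is on. I handed the job in at about 19.6 s of the 67 s allowed; no verdict is reported.

**Lever:** With the fingers closed, I pushed it shut until it met a firm stop at about 15 N. I then opened it one click at a time from the other side. Three separate force peaks of 7 to 8 N each dropped to zero as it snapped, and I stopped there.

**Rocker:** I pressed the white-lined end. It snapped over after about 5.5 N and I held it against its stop at about 10 N.

**Last checks:**
- **Lever position:** the side view puts the knob at column 313.2, against 313.2 predicted for the third notch. The row was off by 2 pixels, because the mask caught only the lower part of the knob. The same check on the top view failed (the mask found no knob), so it gave no second number.
- **Everything else:** comparing the side view before and after shows changes only at the lever, the rocker, the gate windows and the arm itself. The tubes, magnet and soapstone holder look unmoved.
- **Arm:** it is clear of everything, with wrist force under 1 N.

The lever seems to have started caught between the second and third positions (about 18 mm), judging by the pictures.

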